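# Park two sample containers in the roll-top bench store

## Robot

A 6-joint arm with a two-finger parallel gripper is mounted at the origin on the work surface. World frame = base frame: x ahead of the robot, y to its left, z up, the work surface at z = 0. Lengths are in m, angles in rad, forces in N, time in s.
With the tool pointing down it reaches from about 0.3 to 0.875 m from the base axis. Payload 4.2 kg.
Tool frame: the origin (TCP) lies midway between the tips of the shut fingers; the grasp point (between the pads) lies 19 mm behind it; z points along the fingers, y is the line along which they close (so a half turn about z gives the same grasp; the last joint's range is limited). The gripper opens to 85 mm and grips with 20 to 120 N. Pads are 22 mm wide; open, the fingers measure 114 mm over their backs; the gripper's body (76 mm by 85 mm) begins 54 mm behind the grasp point. The pads swing forward as they close: fully open they stand 13 mm farther back than shut.
Start: joints at [-1.183, 0.32, 1.565, -0, 1.257, -0.02], TCP at [0.228, -0.528, 0.231] pointing down, gripper open.
Joint ranges: [-3.11, 3.11], [-0.84, 2.01], [0.21, 2.61], [-1.34, 4.49], [0.05, 2.63], [-2.56, 2.56]. Speed limits (rad/s): [2.57, 2.57, 3.14, 3.14, 3.14, 3.14].

## Interface

Orientations are given as a unit quaternion [x, y, z, w].
In Python, from bench import * gives the robot as it stands.
- The arm moves only by the tool move_arm, never from a script. Its argument "targets" is a list of rows, each a list of 6 numbers: the shift along the tool's x, y, z in mm, then the turn, a rotation vector about the tool's x, y, z in degrees. A call has 1 to 20 rows; each row is the pose to reach, as a shift and turn from the pose commanded when the call began, along the tool's axes at that moment; what a row does not reach only later rows make up. A row lasts 1/8 s, in which the tool goes at most 62.5 mm and 10.7 degrees, less where a joint would pass 70% of its speed; a pose out of reach is approached as far as the arm can. A call with a gripper value outside its range is refused whole. "gripper" is the gripper's target within -1 to 1 (shut at 1, half-way at 0, fully open at -1), set as the call begins (left out, the last holds). The fingers move at their own pace and stop on an object; "force" is the grip in N (left out, the last holds). Time passes only in rows, so rows that repeat a pose let the fingers close. It gives the time, the measured TCP pose, the force, the opening and the grip force at its end, in the units of the state.
- observe(): the state, without advancing time (a new reading comes with each control period).
- capture(name): name is "side" or "top" or "wrist"; returns the picture (384x512x3 uint8, red, green, blue); there is no depth.
- camera_info(name): a dict with "fx", "fy", "cx", "cy" (pixels), "world_from_camera" (4x4, takes a point from camera to world coordinates). Camera axes: x right, y down, z forward; pixel columns grow to the right and rows downward; lengths in m; the calibration is good to about 2 mm. A picture is of the moment at which its call begins: read the wrist's pose just before it. camera_info takes no time and is no camera call; for the wrist camera it gives the pose at the moment of the call.
- job_done(): hands the job in; it is judged then, once.
The state is a dict: "t": time; "joints": joint angles; "qd": joint speeds; "effort": joint torques, N m; "eef_pos": TCP position; "eef_rot": TCP orientation; "contact_force": force on the tool from outside, world axes, zero at the start; "wrist_torque": the same for the moment, N m; "gripper_width": opening from 0.0 (shut) to 1.0 (fully open); "grasp_force": force on a finger pad.
Only numpy, scipy, OpenCV 4.12 (cv2) and the standard library are available. Lean on these libraries where they do the work, as an engineer would, in place of code of your own. Each camera call takes 0.05 s, during which the arm holds its last target. There are 200 camera calls.

## Task

Put the wide white jar and the tip box away in the roll-top store: roll its shutter right up to the stop, slide each container along the bench into the nest cut to its own shape until it is fully home, then roll the shutter fully down again. Both are full, so keep them flat on the bench all the way - no lifting, no tipping - and leave everything else on the bench where it is.

Things in the scene. Friction and masses are not known exactly. Their poses are not given: they have to be found in the camera images.
- store: Roll-top bench store fixed to the bench, 298 mm wide, 316 deep, 218 high: two clear D-shaped cheeks (inner faces 280 mm apart, 158 mm radius about the drum axis), a fixed white rear hood, no floor. Origin on the bench at mid width, below the drum axis, which runs along y at z = 60 mm. x points to its back (the front opening faces -x), y along its width, z up.
- shutter (a joint): Tambour shutter of pale slats (272 mm wide, 8 thick) on an arc of 140 mm radius about the drum axis; it runs over the outside of the rear hood. Rad: 0 = fully down, 1.92 = fully up at its stop, its lower edge then at the top, above the axis, the front all open. It stays where it is left and takes 2 to 5 N along the bar's path to move.
- bar (a point): Middle of the shutter's pull bar: round, 12 mm thick, 200 mm long, parallel to the store's y, 185 mm from the drum axis (35 mm clear of the slats), on two stays 85 mm either side. From joint 0 to 1.92 it swings over the top, from 40 degrees above level in front of the axis to 150 degrees (30 above level, behind it); nothing is in its way. Push, pull or pinch it from above.
- nest_round: Aluminium locating plate fixed on the bench in the store, 18 mm high, 120 wide, with a U-shaped opening 92 mm wide and a half-round closed end, for the jar. Axes as the store's; open to -x. Flared mouth: 116 mm wide at x = -105 mm, 92 mm from x = -85 mm on. Origin on the bench, 65 mm to one side of the store's origin; which nest is left and which right changes.
- round_home (a point): Point on the bench under the jar's centre when the jar is fully home against the round end of its nest (39 mm in front of the nest's origin).
- nest_square: Aluminium locating plate fixed on the bench in the store beside the other, 18 mm high, 120 wide, with a straight opening 80 mm wide and a square closed end (at x = +14 mm), for the tip box. Axes as the store's; open to -x. Flared mouth: 104 mm wide at x = -105 mm, 80 mm from x = -85 mm on. Origin on the bench, 65 mm to one side of the store's origin.
- square_home (a point): Point on the bench under the box's centre when the box is fully home against the end of its nest (41 mm in front of the nest's origin), its length pointing into the nest.
- jar: The wide white jar with a ribbed screw lid: round, 86 mm across, 72 mm high, 0.3 to 0.55 kg, standing loose on the bench in front of the store. Origin at the centre of its underside, z up.
- tip_box: Pale rectangular tip box with a grey-blue lid: 110 mm long (its x), 74 mm wide (its y), 56 mm high, 0.2 to 0.4 kg, lying loose on the bench in front of the store, its length roughly towards the store. Origin at the centre of its underside; either end may go in first.
- tube_rack: Bystander, to be left alone: wire rack of blue-capped tubes, 90 x 200 x 89 mm. Origin under its centre.
- micro_rack: Bystander: low orange rack of small tubes, 120 x 65 x 64 mm. Origin under its centre.
- mini_jar: Bystander: small white jar, 58 mm across, 52 mm high. Origin under its centre.
- media_bottle: Bystander: clear bottle with a blue cap, 72 mm across, 160 mm high. Origin under its centre.
- pipette: Bystander: pipette lying on its rest, about 275 mm long, 28 mm high. Origin under its handle.
There are look-alikes about, which are no part of the job. What is shaped like the jar but red is not meant.

How it is judged:
On the way, in this order (a step that is already met when the one before it is completed fails the run):
1. the shutter is rolled right up (joint above 1.75 rad) (value of joint shutter above 1.75 rad), for 0.1 s.
2. the jar is home in the round nest and the tip box home in the square nest (horizontal distance between jar and round_home below 0.008 m and horizontal distance between tip_box and square_home below 0.008 m and angle between the x axis of tip_box and the x axis of nest_square, either way round below 0.08 rad), for 0.2 s.
At the end, for the whole second after the job is handed in: The jar stands upright within 8 mm of its home point in the round nest, the tip box lies flat within 8 mm of its home point in the square nest and within 0.08 rad of square to it (either end first), both at rest, and the shutter is down (joint below 0.06 rad, about 8 mm at its edge) (all of step 2 and angle between each of jar, tip_box's own z axis and vertical below 0.05 rad and linear speed of each of jar, tip_box below 0.02 m/s and value of joint shutter below 0.06 rad); the robot touches nothing.
It fails at once if the jar or the tip box is lifted off the bench (more than 15 mm) (height (world z) of any of jar, tip_box above 0.015 m).
It fails at once if the jar or the tip box is tipped (more than 0.3 rad) (angle between any of jar, tip_box's own z axis and vertical above 0.3 rad).
It fails at once if a bystander is moved by more than 25 mm (distance of any of tube_rack, micro_rack, mini_jar, media_bottle, pipette from where it was at the start of the episode above 0.025 m).
It also fails if it takes over 72 s, if anything falls off the work surface, if the arm or the gripper's body presses on something with over 40 N, if the wrist force passes 120 N, or if a joint passes its speed limit or range.

## Working session

There is one attempt and no reset: what is moved stays moved. The work goes in short steps, Python scripts to look and compute and a tool call to move; the robot and the scene stay as the last step left them, time stands still between calls to the robot, and variables do not carry over. Pictures are saved under pics/ and viewed, at most 11 in all, crops included, and the job is handed in when it is done.

Besides the shell and the picture viewer there is one more tool, called after "Request:" in YAML: its name, and indented under it one key for each argument. move_arm: Moves the arm, as the interface text tells. Its arguments: {"type":"object","properties":{"targets":{"type":"array","items":{"type":"array","items":{"type":"number"}}},"gripper":{"type":"number"},"force":{"type":"number"}},"required":["targets"]}

```bash
mkdir -p pics; ls; python3 - <<'E'
from bench import *
import cv2
s=observe();print(s)
for n in("side","top","wrist"):
    c=camera_info(n);print(n,c)
a=[cv2.cvtColor(capture(n),cv2.COLOR_RGB2BGR) for n in("top","side")]
cv2.imwrite("pics/top0.png",a[0]);cv2.imwrite("pics/side0.png",a[1])
E
```

```text
pics
{'t': 0.0, 'joints': array([-1.18300207e+00,  3.20276770e-01,  1.56569110e+00,  1.42935576e-05,
        1.25738863e+00, -2.00250345e-02]), 'qd': array([-7.28786066e-05,  4.11929638e-04, -6.76607204e-04, -4.17445968e-05,
        1.24865763e-05,  2.90690969e-04]), 'effort': array([ 1.03423452e-03, -4.15528357e+01, -2.34162802e+01,  4.62289586e-05,
        8.18401342e-03, -2.01816457e-07]), 'eef_pos': array([ 0.22785906, -0.52740057,  0.23048626]), 'eef_rot': array([ 9.79282429e-01,  2.02497274e-01, -1.54577791e-04, -8.68298504e-04]), 'contact_force': array([-0.25070947,  1.07729487,  0.30273255]), 'wrist_torque': array([-0.03929206, -0.01923291,  0.05238463]), 'grasp_force': 0.0, 'gripper_width': 1.0019759757781361}
side {'fx': 418.54238290556975, 'fy': 418.54238290556975, 'cx': 258.4842106843664, 'cy': 180.13979867924584, 'world_from_camera': array([[-0.06107712, -0.94641037,  0.31713878,  0.29174308],
       [-0.99812002,  0.05953509, -0.01456041, -0.08163287],
       [-0.00510077, -0.31743187, -0.94826736,  1.06805274],
       [ 0.        ,  0.        ,  0.        ,  1.        ]])}
top {'fx': 420.79531712092995, 'fy': 420.79531712092995, 'cx': 255.1708708011861, 'cy': 190.8005141235611, 'world_from_camera': array([[ 0.01917755, -0.98027077,  0.19672683,  0.38101879],
       [-0.99962661, -0.02262965, -0.01531463, -0.0996652 ],
       [ 0.01946434, -0.19635968, -0.98033873,  1.13049225],
       [ 0.        ,  0.        ,  0.        ,  1.        ]])}
wrist {'fx': 339.2342268392938, 'fy': 339.2342268392938, 'cx': 253.02465447276097, 'cy': 188.97578420634974, 'world_from_camera': array([[ 0.39647816, -0.87875185, -0.26570709,  0.29568636],
       [-0.9180413 , -0.38023014, -0.112362  , -0.49916614],
       [-0.00229153,  0.28847917, -0.95748343,  0.3720912 ],
       [ 0.        ,  0.        ,  0.        ,  1.        ]])}
```

View pics/top0.png

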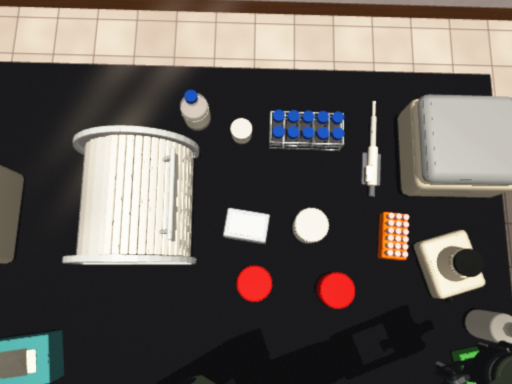

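View pics/side0.png

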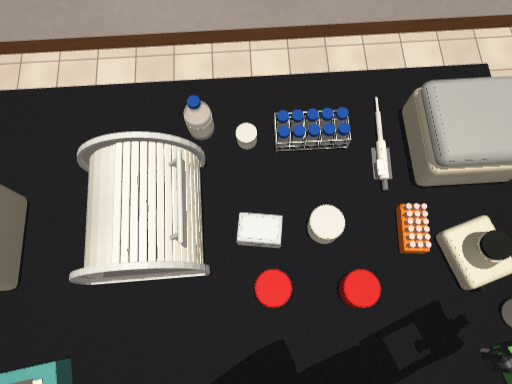

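Candidates in the top view: for the jar, the wide white jar at (311,226), the small white jar at (241,130), and red jars at (254,284) and (337,290). For the box, the white box at (247,226); the teal box at (30,355) and the orange rack at (395,236) don't match the description. I choose the jar at (311,226) and the box at (247,226). The store is at about (135,195), opening to image right (world -y), with its bar at x≈171.

```bash
cat > h.py <<'E'
import numpy as np, cv2
from bench import *
from scipy.spatial.transform import Rotation as R
def ray(c,uv,z):
    uv=np.atleast_2d(np.asarray(uv,float));T=c["world_from_camera"]
    d=np.c_[(uv[:,0]-c["cx"])/c["fx"],(uv[:,1]-c["cy"])/c["fy"],np.ones(len(uv))]@T[:3,:3].T
    return T[:3,3]+d*((z-T[2,3])/d[:,2])[:,None]
def proj(c,P):
    T=c["world_from_camera"];q=(np.atleast_2d(P)-T[:3,3])@T[:3,:3]
    return np.c_[q[:,0]/q[:,2]*c["fx"]+c["cx"],q[:,1]/q[:,2]*c["fy"]+c["cy"]]
E
python3 - <<'E'
from h import *
for n in("top","side"):
    c=camera_info(n);im=cv2.imread(f"pics/{n}0.png")
    g=im.min(2);m=(g>110).astype(np.uint8)
    k,l,st,ce=cv2.connectedComponentsWithStats(m)
    for i in range(1,k):
        x,y,w,h,a=st[i]
        if 300<a<3000 and 210<x<360 and 190<y<260:
            ct=max(cv2.findContours((l==i).astype(np.uint8),0,1)[0],key=cv2.contourArea)
            (u,v),(p,q),an=cv2.minAreaRect(ct);box=cv2.boxPoints(((u,v),(p,q),an))
            print(n,st[i],ce[i],ray(c,ce[i],.064)[0].round(3))
            b=ray(c,box,.056);print(b[:,:2].round(3).tolist(),np.linalg.norm(np.diff(b,axis=0),axis=1).round(3))
im=cv2.imread("pics/top0.png")
cv2.imwrite("pics/crop0.png",cv2.resize(im[120:310,60:340],None,fx=2.85,fy=2.85,interpolation=2))
E
```

```text
top [ 223  208   47   35 1268] [246.10883281 224.98107256] [ 0.506 -0.095  0.064]
[[0.478, -0.035], [0.553, -0.045], [0.537, -0.155], [0.462, -0.144]] [0.076 0.112 0.076]
top [294 208  35  35 968] [310.9731405  224.76859504] [ 0.51  -0.26   0.064]
[[0.554, -0.218], [0.556, -0.306], [0.468, -0.305], [0.466, -0.218]] [0.088 0.088 0.087]
side [ 309  204   36   39 1024] [326.65820312 222.10253906] [ 0.509 -0.257  0.064]
[[0.532, -0.2], [0.573, -0.28], [0.492, -0.316], [0.453, -0.238]] [0.09  0.088 0.088]
side [ 237  212   46   35 1351] [259.32568468 228.35825315] [ 0.504 -0.092  0.064]
[[0.473, -0.033], [0.552, -0.042], [0.536, -0.151], [0.459, -0.139]] [0.079 0.11  0.079]
```

View pics/crop0.png

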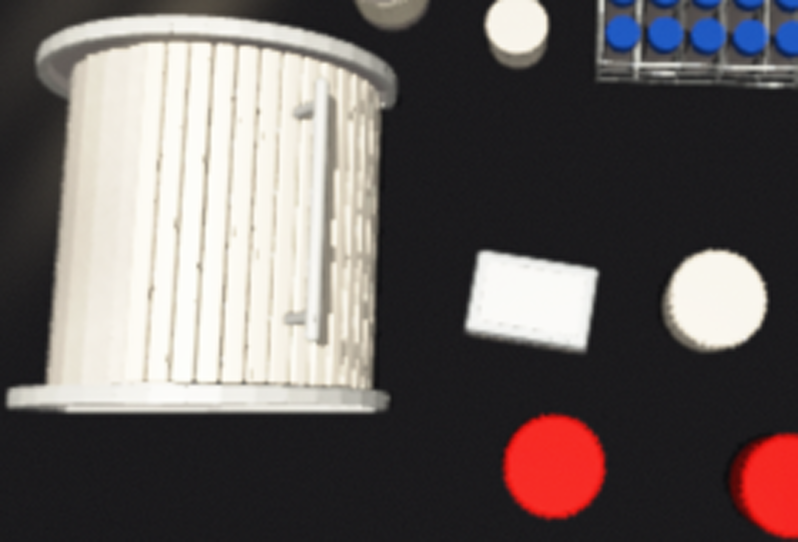

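The crop confirms the choice: a rectangular box with a lid (pixel ~(247,225)), and a ribbed white jar ~88 mm across (pixel ~(311,225)). The red look-alikes sit below them. The bar runs from pixel (172.6,148.8) to (170.5,240).

```bash
python3 - <<'E'
from h import *
c=camera_info("top")
e=ray(c,[[172.6,148.8],[170.5,240]],.179);print(e,np.linalg.norm(e[0]-e[1]))
d=e[1]-e[0];d/=np.linalg.norm(d) # store +y
sx=np.cross(d,[0,0,1]);mid=e.mean(0);o=mid+.1417*sx;o[2]=0
print("y",d,"x",sx,"origin",o)
# refine the bar's line/ends: check cheek tops, front at z=.06
cs=[o+sx*x+d*y+np.array([0,0,z]) for x in(-.158,) for y in(-.149,.149) for z in(.06,)]+[o+d*y+np.array([0,0,.218]) for y in(-.149,.149)]
print(proj(c,cs))
s=observe();print(R.from_quat(s["eef_rot"]).as_matrix().round(3))
E
```

```text
[[0.66788596 0.08095097 0.179     ]
 [0.45494407 0.07338148 0.179     ]] 0.21307638125916303
y [-0.9993688  -0.03552477  0.        ] x [-0.03552477  0.9993688   0.        ] origin [0.55638116 0.21877678 0.        ]
[[186.93723338 146.5469818 ]
 [185.09854097 260.80880763]
 [107.24298221 126.35172294]
 [ 99.87616621 259.52050114]]
[[ 0.918  0.397 -0.001]
 [ 0.397 -0.918  0.001]
 [ 0.    -0.002 -1.   ]]
```

```bash
python3 - <<'E'
from h import *
c=camera_info("top");c2=camera_info("side")
for z in(0,.06):print(z,ray(c,[[62.8,260],[196.5,260],[199.3,150]],z).round(3).tolist())
# side/top precise edges
for n in("top","side"):
    im=cv2.imread(f"pics/{n}0.png").min(2)
    for v in(255,258,260,262,264,268,270,274,278): 
        r=np.where(im[v,40:230]>100)[0]+40
        if len(r):print(n,v,r.min(),r.max())
im=cv2.resize(cv2.imread("pics/side0.png")[120:290,60:225],None,fx=4,fy=3.5,interpolation=2)
im2=cv2.resize(cv2.imread("pics/top0.png")[120:270,55:205],None,fx=4,fy=4,interpolation=2)
cv2.imwrite("pics/crop1.png",im)
E
```

```text
0 [[0.411, 0.385, 0.0], [0.418, 0.034, 0.0], [0.72, 0.041, 0.0]]
0.06 [[0.409, 0.359, 0.06], [0.416, 0.027, 0.06], [0.702, 0.033, 0.06]]
top 255 68 189
top 258 63 194
top 260 62 195
top 262 63 194
top 264 83 190
side 255 84 202
side 258 84 202
side 260 84 202
side 262 84 202
side 264 84 204
side 268 80 208
side 270 74 208
side 274 69 205
side 278 69 170
```

View pics/crop1.png

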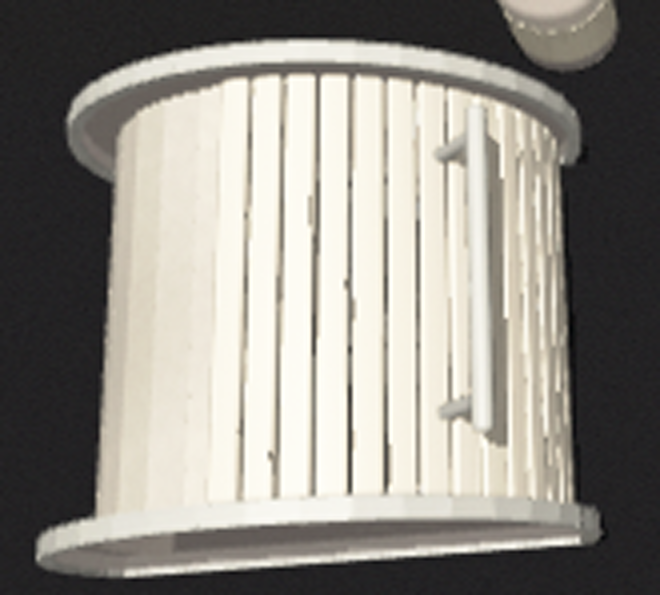

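```bash
cat >> h.py <<'E'
def tri(pairs):
    A=[];b=[]
    for c,uv in pairs:
        p=c["world_from_camera"][:3,3];d=ray(c,uv,0)[0]-p;d/=np.linalg.norm(d);M=np.eye(3)-np.outer(d,d);A.append(M);b.append(M@p)
    X=np.linalg.lstsq(np.vstack(A),np.hstack(b),rcond=None)[0];return X
E
python3 - <<'E'
from h import *
t=camera_info("top");s=camera_info("side")
for a,b in(((172.6,148.8),(179.2,150.9)),((170.5,240),(181,242.9)),((171.5,194.4),(180.1,196.9))):
    X=tri([(t,a),(s,b)]);print(X.round(4),proj(t,X)-a,proj(s,X)-b)
# check with jar/ box for consistency
print(tri([(t,(311,224.8)),(s,(326.7,222.1))]),tri([(t,(246.1,225)),(s,(259.3,228.4))]))
E
```

```text
[0.6604 0.0768 0.2041] [[-0.27742172 -0.03419609]] [[0.28469784 0.01685491]]
[0.4527 0.0705 0.2089] [[-1.17960343 -0.05966992]] [[ 1.24272995 -0.01594501]]
[0.5566 0.0762 0.1927] [[-0.67481554 -0.05958352]] [[0.70128676 0.01728491]]
[ 0.51218794 -0.26129284  0.04794717] [ 0.509331   -0.09328712  0.03610264]
```

```bash
cat >> h.py <<'E'
def ori(yaw,tilt=0):
    # tool z down, tool x at heading yaw(deg); tilt leans the fingertips towards +tool x heading
    y=np.radians(yaw);X=np.array([np.cos(y),np.sin(y),0]);Z=np.array([0,0,-1.]);M=np.c_[X,np.cross(Z,X),Z]
    return R.from_matrix(M)*R.from_euler("y",tilt,degrees=True)
def rows(poses):
    s=observe();p=s["eef_pos"];r=R.from_quat(s["eef_rot"])
    for P,o in poses:
        print(np.r_[r.inv().apply(np.array(P)-p)*1000,np.degrees((r.inv()*o).as_rotvec())].round(1).tolist())
E
python3 - <<'E'
from h import *
print(ori(90,30).as_matrix().round(2)) # col z should have +y
o=ori(182)
rows([((.4,-.2,.32),ori(100)),((.556,.075,.30),o),((.556,.075,.19),o)])
E
```

```text
[[ 0.    1.    0.  ]
 [ 0.87  0.    0.5 ]
 [ 0.5   0.   -0.87]]
[287.9, -232.5, -89.0, -0.1, -0.1, -76.6]
[540.1, -423.0, -68.7, -0.0, -0.1, -158.6]
[540.1, -422.8, 41.3, -0.0, -0.1, -158.6]
```

Request:
move_arm:
  targets:
    - [288,-232,-89,0,0,-77]
    - [288,-232,-89,0,0,-77]
    - [288,-232,-89,0,0,-77]
    - [288,-232,-89,0,0,-77]
    - [288,-232,-89,0,0,-77]
    - [288,-232,-89,0,0,-77]
    - [540,-423,-69,0,0,-158.6]
    - [540,-423,-69,0,0,-158.6]
    - [540,-423,-69,0,0,-158.6]
    - [540,-423,-69,0,0,-158.6]
    - [540,-423,-69,0,0,-158.6]
    - [540,-423,-69,0,0,-158.6]
    - [540,-423,-69,0,0,-158.6]
    - [540,-423,-69,0,0,-158.6]
    - [540,-423,-69,0,0,-158.6]
    - [540,-423,-69,0,0,-158.6]
    - [540,-423,-69,0,0,-158.6]
    - [540,-423,-69,0,0,-158.6]
  gripper: 0

```text
t: 2.35
eef_pos: [0.556, 0.0746, 0.3002]
eef_rot: [-0.017, 1.0, -0.0, -0.0]
contact_force: [0.8, -0.5, -1.2]
gripper_width: 0.503
grasp_force: 0.0
```

```bash
python3 - <<'E'
from h import *
c=camera_info("wrist");im=cv2.cvtColor(capture("wrist"),cv2.COLOR_RGB2BGR)
for z in(.18,.19,.2,.21):print(z,proj(c,[[.556,.075,z],[.656,.078,z],[.456,.072,z]]).round(0).tolist())
cv2.imwrite("pics/w1.png",im)
E
```

```text
0.18 [[254.0, 182.0], [254.0, 291.0], [255.0, 48.0]]
0.19 [[254.0, 186.0], [254.0, 298.0], [255.0, 46.0]]
0.2 [[254.0, 190.0], [254.0, 305.0], [255.0, 45.0]]
0.21 [[254.0, 194.0], [254.0, 312.0], [255.0, 43.0]]
```

View pics/w1.png

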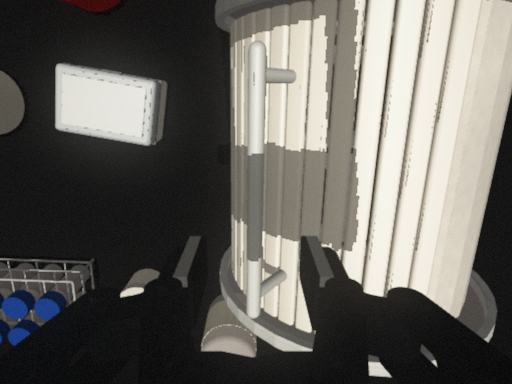

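The wrist view shows the bar from (258,45) to (253,315), matching the prediction for z≈0.205 m, so the joint starts at about 0.2. It is centred between the fingers. Descend and pinch.

Request:
move_arm:
  targets:
    - [0,0,55,0,0,0]
    - [0,0,90,0,0,0]
    - [0,0,111,0,0,0]
    - [0,0,111,0,0,0]

```text
t: 2.9
eef_pos: [0.555, 0.0745, 0.1877]
eef_rot: [-0.017, 1.0, -0.0, -0.002]
contact_force: [-0.3, 0.1, 0.2]
gripper_width: 0.503
grasp_force: 0.0
```

Request:
move_arm:
  targets:
    - [0,0,0,0,0,0]
    - [0,0,0,0,0,0]
    - [0,0,0,0,0,0]
    - [0,0,0,0,0,0]
    - [0,0,0,0,0,0]
  gripper: 1
  force: 25

```text
t: 3.52
eef_pos: [0.5568, 0.0743, 0.1902]
eef_rot: [-0.017, 1.0, -0.0, 0.001]
contact_force: [2.0, -1.1, 4.3]
gripper_width: 0.128
grasp_force: 24.8
```

```bash
python3 - <<'E'
from h import *
print(observe()["eef_pos"])
t0=np.radians(51.5)
for d in np.linspace(51.5,153.5,18)[1:]:
    t=np.radians(d);print([0,int(round(185*(np.cos(t0)-np.cos(t)))),-int(round(185*(np.sin(t)-np.sin(t0)))),0,0,0],end=",")
E
```

```text
[0.55681898 0.07431451 0.19016015]
[0, 16, -11, 0, 0, 0],[0, 33, -21, 0, 0, 0],[0, 50, -29, 0, 0, 0],[0, 69, -34, 0, 0, 0],[0, 88, -38, 0, 0, 0],[0, 107, -40, 0, 0, 0],[0, 126, -40, 0, 0, 0],[0, 146, -38, 0, 0, 0],[0, 165, -33, 0, 0, 0],[0, 183, -27, 0, 0, 0],[0, 201, -19, 0, 0, 0],[0, 217, -9, 0, 0, 0],[0, 233, 2, 0, 0, 0],[0, 247, 15, 0, 0, 0],[0, 260, 30, 0, 0, 0],[0, 271, 45, 0, 0, 0],[0, 281, 62, 0, 0, 0],
```

Bar gripped (width 0.128 ≈ 11 mm).

Request:
move_arm:
  targets:
    - [0,16,-11,0,0,0]
    - [0,33,-21,0,0,0]
    - [0,50,-29,0,0,0]
    - [0,69,-34,0,0,0]
    - [0,88,-38,0,0,0]
    - [0,107,-40,0,0,0]
    - [0,126,-40,0,0,0]
    - [0,146,-38,0,0,0]
    - [0,165,-33,0,0,0]
    - [0,183,-27,0,0,0]

```text
t: 4.78
eef_pos: [0.5529, 0.2581, 0.2186]
eef_rot: [-0.017, 1.0, 0.0, 0.005]
contact_force: [7.0, -2.1, 2.5]
gripper_width: 0.123
grasp_force: 26.5
```

Request:
move_arm:
  targets:
    - [0,18,8,0,0,0]
    - [0,34,18,0,0,0]
    - [0,50,29,0,0,0]
    - [0,64,42,0,0,0]
    - [0,77,57,0,0,0]
    - [0,86,69,0,0,0]
    - [0,94,82,0,0,0]
    - [0,94,82,0,0,0]
    - [0,94,82,0,0,0]

```text
t: 5.9
eef_pos: [0.55, 0.3531, 0.1343]
eef_rot: [-0.017, 1.0, 0.002, 0.004]
contact_force: [10.4, 3.9, -3.5]
gripper_width: 0.125
grasp_force: 28.4
```

```bash
python3 - <<'E'
from h import *
print(observe()["eef_pos"])
for n in("top","side"):cv2.imwrite(f"pics/{n}1.png",cv2.cvtColor(capture(n),cv2.COLOR_RGB2BGR))
im=cv2.imread("pics/top1.png");cv2.imwrite("pics/crop2.png",cv2.resize(im[110:280,50:330],None,fx=2.8,fy=2.8,interpolation=2))
E
```

```text
[0.55002311 0.35309539 0.13432819]
```

View pics/crop2.png

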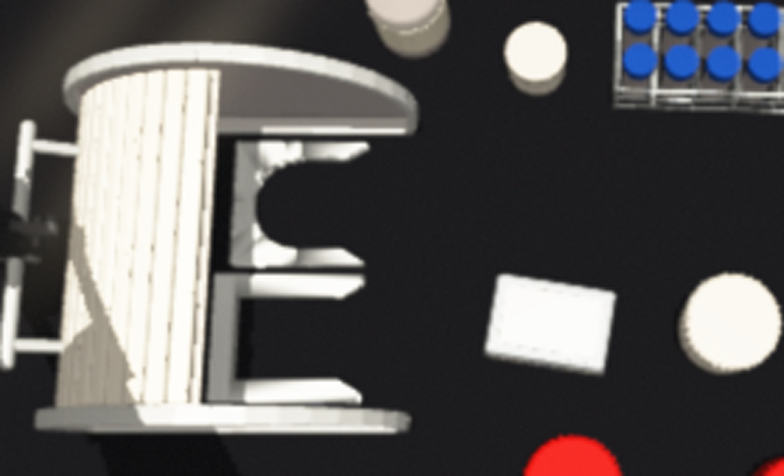

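The shutter is fully up, with the bar behind the store. The round nest is the far one, mouth at crop (365,205). The square nest is the near one, mouth at crop (361,345). Both mouths are open.

```bash
python3 - <<'E'
from h import *
c=camera_info("top")
f=lambda u,v:(50+u/2.8,110+v/2.8)
P={"gapfront":(355,269.5),"gapback":(235,269.5),"mouthR":(369,148),"mouthRl":(363,263),"mouthS":(364,281),"mouthSl":(361,402),"Rbackcorner":(236,141),"Sbacklow":(207,404)}
for k,(u,v) in P.items():print(k,ray(c,f(u,v),.018)[0,:2].round(4))
# square opening (bench, dark) and round opening from intensity
g=cv2.cvtColor(cv2.imread("pics/top1.png"),cv2.COLOR_BGR2GRAY)
for u in(145,155,165,172):print(u,g[156:262,u].tolist())
for v in(228,234):print(v,g[v,118:150].tolist())
for v in(180,184,188):print(v,g[v,125:155].tolist())
E
```

```text
gapfront [0.5574 0.0912]
gapback [0.5549 0.2049]
mouthR [0.6773 0.0843]
mouthRl [0.5639 0.084 ]
mouthS [0.5465 0.0821]
mouthSl [0.4327 0.0787]
Rbackcorner [0.6811 0.2134]
Sbacklow [0.4279 0.2212]
145 [223, 157, 60, 50, 150, 239, 248, 246, 241, 233, 220, 202, 183, 159, 138, 148, 136, 89, 48, 31, 28, 29, 29, 28, 28, 29, 28, 29, 28, 28, 30, 29, 28, 28, 28, 29, 30, 40, 79, 163, 233, 250, 251, 252, 252, 252, 251, 250, 219, 111, 44, 106, 237, 250, 248, 242, 232, 215, 188, 135, 69, 34, 28, 28, 27, 28, 27, 28, 28, 29, 28, 28, 28, 28, 28, 28, 28, 28, 28, 27, 28, 28, 28, 28, 29, 29, 28, 28, 37, 95, 178, 219, 234, 245, 251, 252, 250, 212, 141, 223, 242, 244, 243, 244, 243, 224]
155 [226, 164, 66, 44, 125, 225, 245, 250, 251, 250, 220, 153, 83, 35, 28, 28, 29, 29, 29, 29, 28, 28, 27, 27, 28, 29, 27, 28, 29, 27, 28, 27, 27, 28, 29, 29, 30, 28, 29, 29, 27, 34, 97, 209, 223, 200, 172, 142, 116, 67, 37, 90, 221, 248, 251, 251, 249, 243, 231, 166, 76, 33, 29, 28, 28, 29, 28, 28, 29, 28, 28, 28, 27, 27, 28, 28, 28, 28, 28, 27, 27, 28, 28, 28, 29, 29, 29, 28, 43, 127, 226, 247, 251, 252, 253, 253, 244,
[... 972 characters left out ...]
2, 215]
228 [219, 159, 210, 241, 206, 78, 38, 93, 142, 146, 147, 148, 149, 147, 135, 107, 79, 34, 17, 15, 17, 20, 25, 26, 29, 29, 29, 28, 26, 28, 27, 28]
234 [198, 218, 248, 241, 174, 54, 61, 115, 143, 145, 146, 146, 148, 145, 128, 93, 64, 23, 15, 15, 16, 16, 22, 27, 29, 28, 27, 28, 28, 29, 30, 28]
180 [200, 69, 17, 14, 14, 16, 16, 30, 76, 119, 131, 137, 144, 146, 142, 123, 82, 31, 27, 28, 28, 28, 28, 28, 27, 28, 29, 29, 28, 26]
184 [170, 51, 15, 15, 15, 15, 17, 44, 98, 139, 143, 144, 145, 144, 144, 123, 67, 28, 28, 28, 28, 29, 28, 27, 28, 27, 29, 28, 28, 29]
188 [129, 36, 15, 15, 13, 13, 21, 66, 121, 144, 147, 146, 146, 147, 145, 141, 109, 40, 28, 27, 28, 28, 29, 28, 27, 28, 28, 28, 28, 29]
```

```bash
python3 - <<'E'
from h import *
c=camera_info("top")
for u,a,b,cc,d in((155,168.3,198.3,216.2,244.7),(165,167.2,198.4,216.4,244.7)):
    for z1,z2 in((0,.018),(.018,.018),(0,0)):
        q=[ray(c,(u,a),z1)[0],ray(c,(u,b),z2)[0],ray(c,(u,cc),z1)[0],ray(c,(u,d),z2)[0]]
        print(u,z1,z2,[p[:2].round(4).tolist() for p in q],"widths",(q[0]-q[1])[0].round(4),(q[2]-q[3])[0].round(4))
print(ray(c,[(134.7,228),(134.2,234)],0)[:,:2],ray(c,[(133.5,228),(132.5,234)],.018)[:,:2])
print(ray(c,[(141.5,184)],0))
E
```

```text
155 0 0.018 [[0.6648, 0.16], [0.5776, 0.1505], [0.5318, 0.1513], [0.4544, 0.1424]] widths 0.0871 0.0775
155 0.018 0.018 [[0.6602, 0.1559], [0.5776, 0.1505], [0.5294, 0.1473], [0.4544, 0.1424]] widths 0.0826 0.0751
155 0 0 [[0.6648, 0.16], [0.5808, 0.1545], [0.5318, 0.1513], [0.4556, 0.1463]] widths 0.0839 0.0763
165 0 0.018 [[0.6685, 0.1328], [0.578, 0.1238], [0.5319, 0.1244], [0.4549, 0.1163]] widths 0.0906 0.077
165 0.018 0.018 [[0.664, 0.1291], [0.578, 0.1238], [0.5295, 0.1209], [0.4549, 0.1163]] widths 0.086 0.0746
165 0 0 [[0.6685, 0.1328], [0.5811, 0.1274], [0.5319, 0.1244], [0.4561, 0.1198]] widths 0.0874 0.0758
[[0.49885778 0.20330095]
 [0.48279589 0.20342294]] [[0.49691446 0.20162139]
 [0.48108187 0.20303898]]
[[0.61966458 0.19386414 0.        ]]
```

Request:
move_arm:
  targets:
    - [0,0,0,0,0,0]
    - [0,0,0,0,0,0]
    - [0,0,-30,0,0,0]
    - [0,0,-90,0,0,0]
    - [0,0,-150,0,0,0]
    - [0,0,-185,0,0,0]
    - [0,0,-185,0,0,0]
  gripper: 0.4

```text
t: 6.88
eef_pos: [0.547, 0.3519, 0.3229]
eef_rot: [-0.017, 1.0, 0.002, 0.003]
contact_force: [0.4, 0.7, -0.0]
gripper_width: 0.299
grasp_force: 0.0
```

```bash
python3 - <<'E'
from h import *
rows([((.53,.05,.32),ori(120)),((.506,-.109,.16),ori(82,35))])
E
```

```text
[27.4, -301.1, 1.8, 0.3, 0.2, 62.0]
[57.7, -459.7, 161.2, -30.1, 25.6, 96.6]
```

Request:
move_arm:
  targets:
    - [27,-301,2,0,0,62]
    - [27,-301,2,0,0,62]
    - [27,-301,2,0,0,62]
    - [27,-301,2,0,0,62]
    - [27,-301,2,0,0,62]
    - [27,-301,2,0,0,62]
    - [58,-460,161,-30,25.6,96.6]
    - [58,-460,161,-30,25.6,96.6]
    - [58,-460,161,-30,25.6,96.6]
    - [58,-460,161,-30,25.6,96.6]
    - [58,-460,161,-30,25.6,96.6]
    - [58,-460,161,-30,25.6,96.6]
    - [58,-460,161,-30,25.6,96.6]
    - [58,-460,161,-30,25.6,96.6]
  gripper: -1

```text
t: 8.62
eef_pos: [0.5046, -0.1092, 0.159]
eef_rot: [0.72, 0.627, 0.223, -0.197]
contact_force: [-0.5, -0.3, 0.1]
gripper_width: 1.0
grasp_force: 0.0
```

```bash
python3 - <<'E'
from h import *
c=camera_info("wrist");im=cv2.cvtColor(capture("wrist"),cv2.COLOR_RGB2BGR)
d=np.array([.139,.99]);n=np.array([.99,-.139]);o=np.array([.508,-.094])
co=[np.r_[o+a*.055*d+b*.037*n,.056] for a,b in((1,1),(1,-1),(-1,-1),(-1,1))]
print(proj(c,co).round(0).tolist())
for i,p in enumerate(proj(c,co)):cv2.circle(im,tuple(int(x) for x in p),3,(0,0,255),-1)
cv2.imwrite("pics/w2.png",im)
E
```

```text
[[300.0, 180.0], [210.0, 180.0], [203.0, 325.0], [306.0, 325.0]]
```

View pics/w2.png

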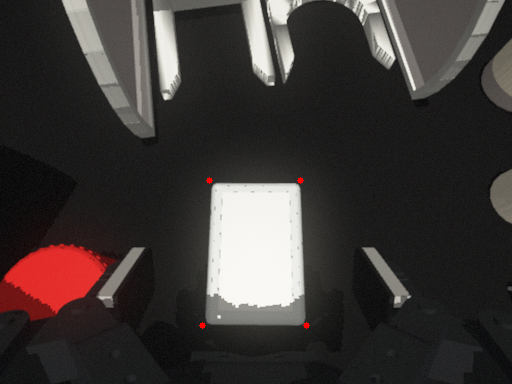

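Box corners sit within about 2 mm of prediction (top face columns 207–304, rows 184–325), centred between the fingers. Descend and grip.

Request:
move_arm:
  targets:
    - [-26,0,37,0,0,0]
    - [-52,0,74,0,0,0]
    - [-70,0,100,0,0,0]
    - [-78.5,0,112,0,0,0]
    - [-78.5,0,112,0,0,0]

```text
t: 9.3
eef_pos: [0.5037, -0.1104, 0.0215]
eef_rot: [0.72, 0.626, 0.224, -0.198]
contact_force: [1.1, 1.1, -0.6]
gripper_width: 1.003
grasp_force: 0.0
```

Request:
move_arm:
  targets:
    - [0,0,0,0,0,0]
    - [0,0,0,0,0,0]
    - [0,0,0,0,0,0]
    - [0,0,0,0,0,0]
  gripper: 1
  force: 20

```text
t: 9.8
eef_pos: [0.5046, -0.1114, 0.0228]
eef_rot: [0.721, 0.626, 0.225, -0.196]
contact_force: [1.5, -2.1, 5.3]
gripper_width: 0.862
grasp_force: 25.8
```

```bash
python3 - <<'E'
from h import *
s=observe();print(s["eef_pos"],R.from_quat(s["eef_rot"]).as_matrix().round(3).tolist())
# TCP = box centre - .015*dir
z=.0215
h=np.array([.4925,.145]);xd=np.array([-.035,.999])
L=[]
for a in (-.20,-.16,-.12,-.08,-.045,-.02,0,.004):
    q=h+a*xd-.015*xd;L.append(((q[0],q[1],z),ori(92,35)))
rows(L)
E
```

```text
[ 0.50462643 -0.11135105  0.02276038] [[0.116, 0.99, 0.078], [0.814, -0.139, 0.564], [0.57, -0.002, -0.822]]
[32.6, -10.3, 24.1, 5.6, 0.3, -8.3]
[64.9, -17.3, 46.6, 5.6, 0.3, -8.3]
[97.3, -24.2, 69.0, 5.6, 0.3, -8.3]
[129.6, -31.2, 91.4, 5.6, 0.3, -8.3]
[158.0, -37.3, 111.1, 5.6, 0.3, -8.3]
[178.2, -41.6, 125.1, 5.6, 0.3, -8.3]
[194.4, -45.1, 136.3, 5.6, 0.3, -8.3]
[197.6, -45.8, 138.6, 5.6, 0.3, -8.3]
```

Request:
move_arm:
  targets:
    - [8,-3,6,2,0,-3]
    - [20,-7,15,4,0,-6]
    - [33,-10,23,5.6,0.3,-8.3]
    - [49,-14,35,5.6,0.3,-8.3]
    - [65,-17,46,5.6,0.3,-8.3]
    - [81,-21,57,5.6,0.3,-8.3]
    - [97,-24,68,5.6,0.3,-8.3]
    - [113,-28,79,5.6,0.3,-8.3]
    - [130,-31,91,5.6,0.3,-8.3]
    - [130,-31,91,5.6,0.3,-8.3]

```text
t: 11.05
eef_pos: [0.4954, 0.0523, 0.0228]
eef_rot: [0.662, 0.686, 0.21, -0.218]
contact_force: [0.9, 4.5, 7.1]
gripper_width: 0.867
grasp_force: 25.7
```

```bash
python3 - <<'E'
from h import *
s=observe();print(s["eef_pos"],s["contact_force"])
c=camera_info("wrist");im=cv2.cvtColor(capture("wrist"),cv2.COLOR_RGB2BGR)
cv2.imwrite("pics/w3.png",im)
h=np.array([.4925,.145]);xd=np.array([-.035,.999]);z=.0215
rows([((*(h+(a-.015)*xd),z),ori(92,35)) for a in(-.08,-.04,0,.005)])
E
```

```text
[0.4954247  0.05227875 0.02280879] [0.92000755 4.54826708 7.05568942]
[-2.5, 0.3, -0.1, -0.1, -0.3, 0.0]
[30.1, 0.4, 22.9, -0.1, -0.3, 0.0]
[62.8, 0.4, 46.0, -0.1, -0.3, 0.0]
[66.9, 0.4, 48.9, -0.1, -0.3, 0.0]
```

View pics/w3.png

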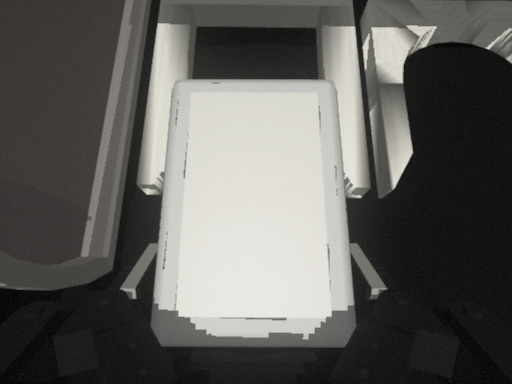

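The box is aligned and its front end is already between the nest arms (columns 170–340, arms at 160–355). Continue in.

Request:
move_arm:
  targets:
    - [8,0,6,0,0,0]
    - [18,0,13,0,0,0]
    - [28,0,20,0,0,0]
    - [38,0,27.5,0,0,0]
    - [47,0,34,0,0,0]
    - [55,0,39.5,0,0,0]
    - [60,0,43,0,0,0]
    - [63,0,45.5,0,0,0]
    - [63,0,45.5,0,0,0]

```text
t: 12.22
eef_pos: [0.494, 0.128, 0.0226]
eef_rot: [0.662, 0.686, 0.211, -0.216]
contact_force: [2.7, -7.0, 17.1]
gripper_width: 0.862
grasp_force: 27.5
```

Request:
move_arm:
  targets:
    - [1,0,0,0,0,0]
    - [3,0,1.5,0,0,0]
    - [5,0,3,0,0,0]
    - [5,0,3,0,0,0]

```text
t: 12.72
eef_pos: [0.4938, 0.1324, 0.0225]
eef_rot: [0.662, 0.686, 0.21, -0.215]
contact_force: [-2.0, -14.5, 17.0]
gripper_width: 0.865
grasp_force: 28.1
```

Request:
move_arm:
  targets:
    - [0,0,0,0,0,0]
    - [0,0,0,0,0,0]
    - [0,0,0,0,0,0]
    - [-15,0,-12,0,0,0]
    - [-35,0,-27,0,0,0]
    - [-55,0,-43,0,0,0]
    - [-67,0,-57,0,0,0]
    - [-67,0,-57,0,0,0]
  gripper: -1

```text
t: 13.72
eef_pos: [0.4955, 0.0458, 0.0287]
eef_rot: [0.663, 0.685, 0.209, -0.217]
contact_force: [0.5, 0.2, 0.7]
gripper_width: 1.003
grasp_force: 0.0
```

Request:
move_arm:
  targets:
    - [0,0,0,0,0,0]
    - [0,0,0,0,0,0]
    - [0,0,0,0,0,0]
    - [0,0,0,0,0,0]
    - [0,0,0,0,0,0]
  gripper: 0.3

```text
t: 14.35
eef_pos: [0.495, 0.0466, 0.0285]
eef_rot: [0.662, 0.686, 0.208, -0.218]
contact_force: [0.1, -1.1, 0.0]
gripper_width: 0.347
grasp_force: 0.0
```

```bash
python3 - <<'E'
from h import *
s=observe();print(s["eef_pos"],s["contact_force"])
c=camera_info("wrist");im=cv2.cvtColor(capture("wrist"),cv2.COLOR_RGB2BGR)
cv2.imwrite("pics/w4.png",im)
h=np.array([.4925,.145]);xd=np.array([-.035,.999]);z=.029
rows([((*(h+(a-.064)*xd),z),ori(92,35)) for a in(-.03,-.015,-.005,0,.004)])
E
```

```text
[0.4950196  0.04664533 0.0285201 ] [ 0.10562671 -1.05470649  0.01727166]
[3.9, 0.9, 2.2, -0.1, -0.1, -0.0]
[16.2, 1.0, 10.8, -0.1, -0.1, -0.0]
[24.4, 1.0, 16.5, -0.1, -0.1, -0.0]
[28.5, 1.0, 19.4, -0.1, -0.1, -0.0]
[31.7, 1.0, 21.7, -0.1, -0.1, -0.0]
```

View pics/w4.png

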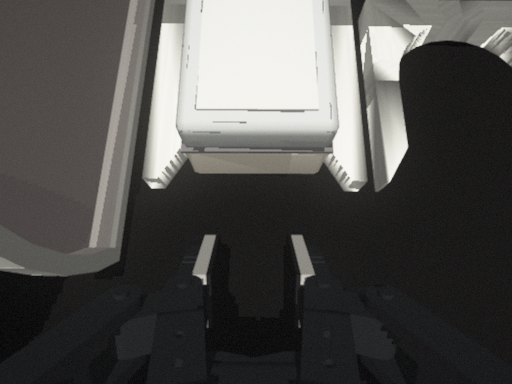

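The box is inside the nest; fingers ready behind it (tips at columns ~205 and 300). Push to seat.

Request:
move_arm:
  targets:
    - [8,0,5.5,0,0,0]
    - [16,0,11,0,0,0]
    - [21,0,14.5,0,0,0]
    - [25,0,17,0,0,0]
    - [29,0,20,0,0,0]
    - [29,0,20,0,0,0]

```text
t: 15.15
eef_pos: [0.4937, 0.082, 0.0288]
eef_rot: [0.662, 0.686, 0.208, -0.218]
contact_force: [-0.7, 1.2, -0.7]
gripper_width: 0.35
grasp_force: 0.0
```

Request:
move_arm:
  targets:
    - [3,0,2,0,0,0]
    - [5,0,3.5,0,0,0]
    - [7,0,5,0,0,0]
    - [7,0,5,0,0,0]

```text
t: 15.65
eef_pos: [0.4937, 0.0886, 0.0286]
eef_rot: [0.662, 0.687, 0.208, -0.216]
contact_force: [-2.9, -9.6, 4.1]
gripper_width: 0.352
grasp_force: 4.8
```

Request:
move_arm:
  targets:
    - [1,0,0.7,0,0,0]
    - [2.5,0,1.7,0,0,0]
    - [2.5,0,1.7,0,0,0]

```text
t: 16.02
eef_pos: [0.4939, 0.0889, 0.0286]
eef_rot: [0.662, 0.688, 0.207, -0.213]
contact_force: [-6.6, -25.3, 11.8]
gripper_width: 0.353
grasp_force: 12.1
```

```bash
python3 - <<'E'
from h import *
rows([((.5,.02,.12),ori(92,35)),((.51,-.30,.20),ori(92,35)),((.513,-.318,.16),ori(92,35))])
E
```

```text
[-5.0, 3.7, -114.5, 0.0, 0.4, 0.2]
[-223.2, 2.0, -362.0, 0.0, 0.4, 0.2]
[-260.8, 4.2, -339.4, 0.0, 0.4, 0.2]
```

Request:
move_arm:
  targets:
    - [-14,0,-10,0,0,0]
    - [-30,0,-22,0,0,0]
    - [-5,4,-114,0,0,0]
    - [-5,4,-114,0,0,0]
    - [-223,2,-362,0,0,0]
    - [-223,2,-362,0,0,0]
    - [-223,2,-362,0,0,0]
    - [-223,2,-362,0,0,0]
    - [-223,2,-362,0,0,0]
    - [-223,2,-362,0,0,0]
    - [-223,2,-362,0,0,0]
    - [-261,4,-339,0,0,0]
    - [-261,4,-339,0,0,0]
    - [-261,4,-339,0,0,0]
  gripper: -0.64

```text
t: 17.77
eef_pos: [0.5122, -0.3134, 0.1571]
eef_rot: [0.662, 0.686, 0.209, -0.218]
contact_force: [0.0, -0.3, 0.8]
gripper_width: 0.821
grasp_force: 0.0
```

```bash
python3 - <<'E'
from h import *
s=observe();print(s["eef_pos"],R.from_quat(s["eef_rot"]).as_matrix().round(3).tolist())
c=camera_info("wrist");im=cv2.cvtColor(capture("wrist"),cv2.COLOR_RGB2BGR);cv2.imwrite("pics/w5.png",im)
ex=proj(c,[[.511,-.26,.072],[.554,-.26,.072],[.468,-.26,.072],[.511,-.217,.072],[.511,-.303,.072]]);print(ex.round(1).tolist())
m=(im.min(2)>110).astype(np.uint8);k,l,st,ce=cv2.connectedComponentsWithStats(m)
for i in range(1,k):
    if st[i][4]>800:
        ct=max(cv2.findContours((l==i).astype(np.uint8),0,1)[0],key=cv2.contourArea)
        print(st[i],ce[i],cv2.fitEllipse(ct),ray(c,ce[i],.07)[0].round(4))
E
```

```text
[ 0.51224607 -0.31343789  0.15709967] [[-0.029, 0.999, -0.023], [0.817, 0.036, 0.575], [0.576, -0.002, -0.818]]
[[253.9, 195.0], [311.3, 196.9], [196.8, 193.0], [255.9, 143.1], [251.8, 252.7]]
[  196   144   116   117 10215] [253.15907978 200.25854136] ((253.24400329589844, 200.47964477539062), (112.35602569580078, 114.68083190917969), 173.83460998535156) [ 0.5105 -0.2636  0.07  ]
```

Request:
move_arm:
  targets:
    - [-28,0,40,0,0,0]
    - [-52,0,75,0,0,0]
    - [-73.5,0,105,0,0,0]
    - [-73.5,0,105,0,0,0]
    - [-63.5,0,112,0,0,0]
    - [-54,0,118.5,0,0,0]
    - [-49,0,122,0,0,0]
    - [-45,0,125,0,0,0]

```text
t: 18.82
eef_pos: [0.5113, -0.2804, 0.0293]
eef_rot: [0.662, 0.687, 0.208, -0.216]
contact_force: [0.1, -4.9, 3.4]
gripper_width: 0.821
grasp_force: 2.9
```

```bash
python3 - <<'E'
from h import *
s=observe();print(s["eef_pos"],s["contact_force"])
o=np.array([.556,.188]);xd=np.array([-.035,.999]);yd=np.array([.999,.035])
p=s["eef_pos"][:2]-o;f0,l0=p@xd,p@yd;print(f0,l0)
L=[]
for i in range(1,15):
    t=i/14;f=f0+t*(-.193-f0);w=l0+(.065-l0)*np.clip(t*14/13,0,1);q=o+f*xd+w*yd;L.append(((*q,.0285),ori(92,35)))
rows(L)
E
```

```text
[ 0.51133231 -0.28040789  0.029314  ] [ 0.0649105  -4.9184057   3.37898751]
-0.4663761168734146 -0.06101729494678856
[15.8, 9.7, 12.0, -0.0, 0.1, 0.0]
[31.8, 19.4, 23.2, -0.0, 0.1, 0.0]
[47.8, 29.2, 34.4, -0.0, 0.1, 0.0]
[63.9, 38.9, 45.5, -0.0, 0.1, 0.0]
[79.9, 48.6, 56.7, -0.0, 0.1, 0.0]
[95.9, 58.3, 67.8, -0.0, 0.1, 0.0]
[111.9, 68.0, 79.0, -0.0, 0.1, 0.0]
[127.9, 77.7, 90.2, -0.0, 0.1, 0.0]
[143.9, 87.4, 101.3, -0.0, 0.1, 0.0]
[159.9, 97.1, 112.5, -0.0, 0.1, 0.0]
[175.9, 106.8, 123.7, -0.0, 0.1, 0.0]
[191.9, 116.5, 134.8, -0.0, 0.1, 0.0]
[207.9, 126.2, 146.0, -0.0, 0.1, 0.0]
[223.9, 126.2, 157.1, -0.0, 0.1, 0.0]
```

Request:
move_arm:
  targets:
    - [8,5,6,0,0,0]
    - [20,12,14.5,0,0,0]
    - [34,21,24,0,0,0]
    - [48,29,34,0,0,0]
    - [64,39,45,0,0,0]
    - [80,49,56,0,0,0]
    - [96,58,67,0,0,0]
    - [112,68,78,0,0,0]
    - [128,78,89.5,0,0,0]
    - [144,87,101,0,0,0]
    - [160,97,112,0,0,0]
    - [176,107,123,0,0,0]
    - [190,115.5,133,0,0,0]
    - [201,122,141,0,0,0]
    - [208,126,146,0,0,0]
    - [214,126,150,0,0,0]
    - [219,126,153.5,0,0,0]
    - [219,126,153.5,0,0,0]

```text
t: 21.08
eef_pos: [0.6273, -0.0072, 0.028]
eef_rot: [0.662, 0.686, 0.209, -0.218]
contact_force: [2.2, -0.6, 2.2]
gripper_width: 0.821
grasp_force: 2.1
```

```bash
python3 - <<'E'
from h import *
s=observe();print(s["eef_pos"],s["contact_force"])
c=camera_info("wrist");im=cv2.cvtColor(capture("wrist"),cv2.COLOR_RGB2BGR);cv2.imwrite("pics/w6.png",im)
for n in("top",):
    im=cv2.cvtColor(capture(n),cv2.COLOR_RGB2BGR);cv2.imwrite("pics/top2.png",im)
a=cv2.imread("pics/w6.png");b=cv2.resize(cv2.imread("pics/top2.png")[100:300,60:330],None,fx=1.1,fy=1.92)
cv2.imwrite("pics/both.png",np.hstack([a,b])[:, :800] if False else np.hstack([a,b[:384]]))
print(a.shape,b.shape)
o=np.array([.556,.188]);xd=np.array([-.035,.999]);yd=np.array([.999,.035])
p=s["eef_pos"][:2]-o;f0,l0=p@xd,p@yd;print(f0,l0)
# where the jar's lid should be in the wrist view
j=s["eef_pos"][:2]+.0205*xd+.0*yd
print(j,proj(c,[[j[0]+.043*np.cos(t),j[1]+.043*np.sin(t),.07] for t in(0,np.pi/2,np.pi,-np.pi/2)]).round())
E
```

```text
[ 0.62731467 -0.00724871  0.02804808] [ 2.17264979 -0.56512254  2.23506095]
(384, 512, 3) (384, 297, 3)
-0.19754947464950798 0.06440964817236058
[0.62659717 0.01323079] [[371. 181.]
 [256.  78.]
 [135. 174.]
 [248. 301.]]
```

View pics/w6.png

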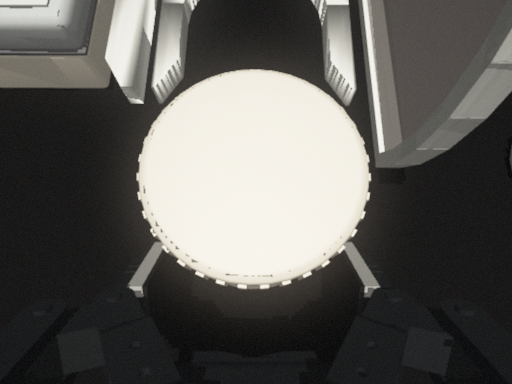

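The jar (centre ~(254,178)) is caged between the fingers and lined up with the round nest's mouth (columns ~165–345). Push it straight in.

Request:
move_arm:
  targets:
    - [7,0,5,0,0,0]
    - [17,0,12,0,0,0]
    - [28,0,19.5,0,0,0]
    - [39,0,27,0,0,0]
    - [50,0,35,0,0,0]
    - [61,0,42.5,0,0,0]
    - [72,0,50,0,0,0]
    - [82,0,57,0,0,0]
    - [90,0,63,0,0,0]
    - [96,0,67,0,0,0]
    - [100,0,70,0,0,0]
    - [100,0,70,0,0,0]

```text
t: 22.68
eef_pos: [0.6226, 0.1146, 0.0284]
eef_rot: [0.662, 0.686, 0.209, -0.218]
contact_force: [-0.3, -0.4, -0.4]
gripper_width: 0.822
grasp_force: 0.4
```

Request:
move_arm:
  targets:
    - [4,0,3,0,0,0]
    - [8,0,5.5,0,0,0]
    - [11,0,7.5,0,0,0]
    - [13,0,9,0,0,0]
    - [13,0,9,0,0,0]

```text
t: 23.3
eef_pos: [0.6229, 0.1288, 0.0283]
eef_rot: [0.662, 0.686, 0.209, -0.216]
contact_force: [-0.2, -6.6, 1.0]
gripper_width: 0.823
grasp_force: 4.1
```

Request:
move_arm:
  targets:
    - [1,0,0.7,0,0,0]
    - [2.5,0,1.7,0,0,0]
    - [4,0,2.8,0,0,0]
    - [4,0,2.8,0,0,0]

```text
t: 23.8
eef_pos: [0.6237, 0.1301, 0.0285]
eef_rot: [0.663, 0.687, 0.208, -0.213]
contact_force: [-1.3, -20.8, 6.1]
gripper_width: 0.822
grasp_force: 10.5
```

Request:
move_arm:
  targets:
    - [-10,0,-7,0,0,0]
    - [-25,0,-17,0,0,0]
    - [-45,0,-31,0,0,0]
    - [-75,0,-53,0,0,0]
    - [-100,0,-75,0,0,0]
    - [-60,0,-135,0,0,0]
    - [-20,0,-195,0,0,0]
    - [15,0,-250,0,0,0]
    - [15,0,-250,0,0,0]

```text
t: 24.92
eef_pos: [0.6281, 0.003, 0.2462]
eef_rot: [0.662, 0.687, 0.21, -0.215]
contact_force: [1.0, 0.4, -1.3]
gripper_width: 0.821
grasp_force: 0.0
```

```bash
python3 - <<'E'
from h import *
s=observe();print(s["eef_pos"],s["contact_force"])
c=camera_info("top");im=cv2.cvtColor(capture("top"),cv2.COLOR_RGB2BGR);cv2.imwrite("pics/top3.png",im)
cw=camera_info("wrist");w=cv2.cvtColor(capture("wrist"),cv2.COLOR_RGB2BGR);cv2.imwrite("pics/w7.png",w)
for nm,cc in(("top",c),("wrist",cw)):
    print(nm,"jar rim exp",proj(cc,[[.622+.043*np.cos(t),.151+.043*np.sin(t),.07] for t in(0,np.pi/2,np.pi,-np.pi/2)]).round().tolist())
    xd=np.array([-.035,.999]);yd=np.array([.999,.035]);h=np.array([.4925,.145])
    print("box exp",proj(cc,[[*(h+a*.055*xd+b*.037*yd),.056] for a,b in((-1,-1),(-1,1),(1,1),(1,-1))]).round().tolist())
a=cv2.resize(w,None,fx=.78,fy=.78);b=cv2.resize(im[110:260,60:210],(400,400),interpolation=2)
H=max(a.shape[0],b.shape[0]);cv2.imwrite("pics/fin.png",np.hstack([np.pad(a,((0,H-a.shape[0]),(0,0),(0,0))),b]))
rows([((.55,.10,.34),ori(120,10)),((.55,.353,.34),ori(182)),((.55,.353,.25),ori(182)),((.55,.353,.134),ori(182))])
E
```

```text
[0.62810624 0.00298083 0.24616676] [ 1.04696681  0.3856927  -1.27300664]
top jar rim exp [[153.0, 162.0], [135.0, 177.0], [150.0, 194.0], [168.0, 178.0]]
box exp [[173.0, 243.0], [174.0, 214.0], [131.0, 214.0], [129.0, 243.0]]
wrist jar rim exp [[290.0, 139.0], [252.0, 103.0], [211.0, 136.0], [249.0, 174.0]]
box exp [[96.0, 190.0], [165.0, 190.0], [172.0, 101.0], [110.0, 101.0]]
[136.5, -74.2, -21.1, 11.0, -24.5, -26.0]
[343.6, -65.2, 123.9, 27.6, -27.3, -86.8]
[292.0, -65.5, 197.6, 27.6, -27.3, -86.8]
[225.4, -66.0, 292.7, 27.6, -27.3, -86.8]
```

View pics/fin.png

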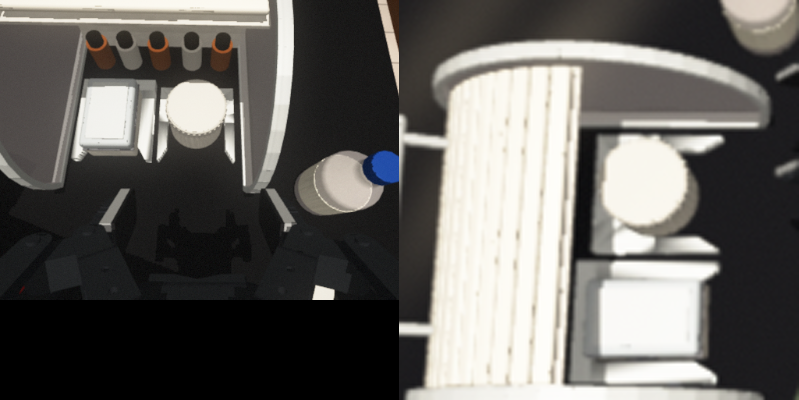

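Both are home: the jar rim in the top view spans columns 136–168 (expected 135–168). The box in the wrist view spans rows 103–190 (expected 101–190). Now back to the bar.

Request:
move_arm:
  targets:
    - [60,-30,-90,0,0,0]
    - [136,-74,-21,11,-24.5,-26]
    - [136,-74,-21,11,-24.5,-26]
    - [136,-74,-21,11,-24.5,-26]
    - [136,-74,-21,11,-24.5,-26]
    - [343,-65,124,27.6,-27.3,-86.8]
    - [343,-65,124,27.6,-27.3,-86.8]
    - [343,-65,124,27.6,-27.3,-86.8]
    - [343,-65,124,27.6,-27.3,-86.8]
    - [343,-65,124,27.6,-27.3,-86.8]
    - [343,-65,124,27.6,-27.3,-86.8]
    - [343,-65,124,27.6,-27.3,-86.8]
    - [343,-65,124,27.6,-27.3,-86.8]
    - [343,-65,124,27.6,-27.3,-86.8]
    - [343,-65,124,27.6,-27.3,-86.8]
  gripper: 0.35

```text
t: 26.9
eef_pos: [0.55, 0.3525, 0.3372]
eef_rot: [-0.017, 1.0, 0.0, -0.003]
contact_force: [0.5, -0.8, -0.8]
gripper_width: 0.32
grasp_force: 0.0
```

```bash
python3 - <<'E'
from h import *
s=observe();print(s["eef_pos"])
rows([((.55,.353,.25),ori(182)),((.55,.353,.135),ori(182))])
t0=np.radians(150)
for d in np.linspace(150,38,22)[1:]:
    t=np.radians(d);print([0,int(round(185*(np.cos(t0)-np.cos(t)))),-int(round(185*(np.sin(t)-np.sin(t0)))),0,0,0],end=",")
E
```

```text
[0.55002467 0.3525277  0.33721438]
[-0.5, 0.5, 87.2, 0.0, -0.3, -0.1]
[-1.2, 0.4, 202.2, 0.0, -0.3, -0.1]
[0, -9, -14, 0, 0, 0],[0, -20, -28, 0, 0, 0],[0, -32, -41, 0, 0, 0],[0, -45, -52, 0, 0, 0],[0, -59, -62, 0, 0, 0],[0, -73, -71, 0, 0, 0],[0, -89, -78, 0, 0, 0],[0, -105, -84, 0, 0, 0],[0, -122, -88, 0, 0, 0],[0, -139, -91, 0, 0, 0],[0, -156, -92, 0, 0, 0],[0, -173, -92, 0, 0, 0],[0, -190, -90, 0, 0, 0],[0, -207, -86, 0, 0, 0],[0, -223, -81, 0, 0, 0],[0, -239, -75, 0, 0, 0],[0, -255, -67, 0, 0, 0],[0, -269, -57, 0, 0, 0],[0, -282, -46, 0, 0, 0],[0, -295, -34, 0, 0, 0],[0, -306, -21, 0, 0, 0],
```

Request:
move_arm:
  targets:
    - [0,0,60,0,0,0]
    - [0,0,120,0,0,0]
    - [0,0,170,0,0,0]
    - [-1,0,201,0,0,0]
    - [-1,0,201,0,0,0]

```text
t: 27.52
eef_pos: [0.5483, 0.3518, 0.1337]
eef_rot: [-0.017, 1.0, -0.001, -0.006]
contact_force: [0.4, -0.9, -0.2]
gripper_width: 0.322
grasp_force: 0.0
```

Request:
move_arm:
  targets:
    - [0,0,0,0,0,0]
    - [0,0,0,0,0,0]
    - [0,0,0,0,0,0]
    - [0,0,0,0,0,0]
  gripper: 1
  force: 25

```text
t: 28.02
eef_pos: [0.5505, 0.3531, 0.1378]
eef_rot: [-0.017, 1.0, 0.001, -0.002]
contact_force: [1.7, -1.7, 3.7]
gripper_width: 0.126
grasp_force: 25.1
```

Gripped. Swing it back down.

Request:
move_arm:
  targets:
    - [0,-9,-14,0,0,0]
    - [0,-20,-28,0,0,0]
    - [0,-32,-41,0,0,0]
    - [0,-45,-52,0,0,0]
    - [0,-59,-62,0,0,0]
    - [0,-73,-71,0,0,0]
    - [0,-89,-78,0,0,0]
    - [0,-105,-84,0,0,0]
    - [0,-122,-88,0,0,0]
    - [0,-139,-91,0,0,0]
    - [0,-156,-92,0,0,0]
    - [0,-173,-92,0,0,0]
    - [0,-190,-90,0,0,0]
    - [0,-207,-86,0,0,0]
    - [0,-223,-81,0,0,0]
    - [0,-239,-75,0,0,0]
    - [0,-255,-67,0,0,0]

```text
t: 30.15
eef_pos: [0.5561, 0.0989, 0.2033]
eef_rot: [-0.017, 1.0, 0.001, -0.006]
contact_force: [-5.9, 3.6, 0.8]
gripper_width: 0.126
grasp_force: 27.0
```

Request:
move_arm:
  targets:
    - [0,-14,10,0,0,0]
    - [0,-27,21,0,0,0]
    - [0,-40,33,0,0,0]
    - [0,-51,46,0,0,0]
    - [0,-55,53,0,0,0]
    - [0,-57,57,0,0,0]
    - [0,-57,57,0,0,0]

```text
t: 31.02
eef_pos: [0.5618, 0.0513, 0.154]
eef_rot: [-0.015, 1.0, 0.01, 0.001]
contact_force: [-10.1, 30.0, 34.8]
gripper_width: 0.128
grasp_force: 35.3
```

Request:
move_arm:
  targets:
    - [0,2,-4,0,0,0]
    - [0,2,-4,0,0,0]

```text
t: 31.28
eef_pos: [0.5616, 0.0513, 0.1543]
eef_rot: [-0.016, 1.0, 0.008, 0.0]
contact_force: [-3.3, 23.1, 15.4]
gripper_width: 0.129
grasp_force: 33.6
```

Request:
move_arm:
  targets:
    - [0,0,0,0,0,0]
    - [0,-1,-2,0,0,0]
    - [0,-2,-10,0,0,0]
    - [0,-2,-30,0,0,0]
    - [0,-2,-80,0,0,0]
    - [0,-2,-130,0,0,0]
    - [0,-2,-130,0,0,0]
  gripper: 0.5

```text
t: 32.15
eef_pos: [0.5632, 0.0415, 0.2851]
eef_rot: [-0.017, 1.0, 0.0, 0.002]
contact_force: [-0.1, -0.2, -0.1]
gripper_width: 0.247
grasp_force: 0.0
```

```bash
python3 - <<'E'
from h import *
s=observe();print(s["eef_pos"],s["contact_force"])
for n in("top","side"):cv2.imwrite(f"pics/{n}4.png",cv2.cvtColor(capture(n),cv2.COLOR_RGB2BGR))
c=camera_info("wrist");im=cv2.cvtColor(capture("wrist"),cv2.COLOR_RGB2BGR);cv2.imwrite("pics/w8.png",im)
o=np.array([.556,.189]);xd=np.array([-.035,.999]);yd=np.array([.999,.035])
for th in(40,42.3,45,50):
    t=np.radians(th);b=o-.185*np.cos(t)*xd;z=.06+.185*np.sin(t)
    print(th,proj(c,[[*(b+k*yd),z] for k in(-.07,0,.04)]).round(1).tolist())
g=cv2.cvtColor(im,cv2.COLOR_BGR2GRAY)
for v in(80,110,140,175,200,240): print(v,g[v,215:300:2].tolist())
E
```

```text
[0.56316178 0.04146999 0.28508426] [-0.06633012 -0.15554351 -0.06468608]
40 [[262.7, 93.0], [262.0, 189.9], [261.6, 238.8]]
42.3 [[270.2, 93.1], [268.8, 192.1], [268.2, 241.9]]
45 [[279.8, 93.2], [277.6, 194.7], [276.6, 245.6]]
50 [[300.1, 93.4], [296.1, 199.5], [294.1, 252.3]]
80 [25, 27, 26, 27, 29, 24, 30, 24, 19, 23, 23, 23, 28, 27, 31, 30, 32, 36, 40, 43, 40, 40, 38, 119, 189, 207, 224, 238, 230, 210, 193, 157, 149, 152, 153, 162, 197, 207, 174, 192, 191, 196, 198]
110 [21, 27, 23, 18, 30, 22, 26, 24, 20, 19, 21, 26, 25, 27, 28, 30, 36, 40, 39, 40, 39, 41, 43, 158, 195, 211, 229, 236, 223, 203, 176, 174, 172, 179, 183, 215, 237, 199, 191, 195, 198, 200, 217]
140 [26, 23, 22, 24, 23, 23, 23, 22, 16, 15, 23, 23, 28, 20, 28, 26, 29, 28, 30, 35, 32, 31, 67, 172, 205, 215, 231, 230, 215, 191, 162, 176, 177, 177, 193, 234, 212, 192, 194, 193, 200, 210, 237]
175 [21, 26, 21, 18, 25, 25, 28, 19, 20, 12, 16, 20, 19, 20, 22, 21, 21, 22, 21, 25, 27, 25, 76, 109, 108, 107, 113, 110, 107, 100, 98, 107, 114, 111, 128, 128, 109, 114, 118, 115, 119, 132, 131]
200 [24, 20, 24, 21, 20, 25, 25, 23, 23, 23, 25, 25, 22, 28, 26, 22, 27, 26, 26, 31, 30, 27, 97, 103, 108, 112, 112, 107, 102, 92, 107, 106, 107, 116, 130, 114, 113, 113, 113, 115, 126, 133, 118]
240 [67, 64, 71, 68, 67, 24, 15, 17, 24, 27, 24, 24, 30, 21, 27, 29, 28, 30, 28, 27, 31, 52, 99, 106, 108, 112, 114, 105, 100, 133, 165, 42, 25, 31, 72, 75, 75, 76, 75, 124, 238, 196, 114]
```

Bar centre is at column ~268, i.e. 42° (joint ≈0.04 ± 0.03): too close to the limit. Press it down from above with shut fingers.

Request:
move_arm:
  targets:
    - [6,8,0,0,0,0]
    - [6,8,20,0,0,0]
    - [6,8,50,0,0,0]
    - [6,8,75,0,0,0]
    - [6,8,85,0,0,0]
    - [6,8,91,0,0,0]
    - [6,8,91,0,0,0]
  gripper: 1

```text
t: 33.17
eef_pos: [0.5545, 0.049, 0.1894]
eef_rot: [-0.017, 1.0, 0.0, -0.003]
contact_force: [-1.1, 0.2, 0.8]
gripper_width: 0.001
grasp_force: 0.0
```

Request:
move_arm:
  targets:
    - [0,0,3,0,0,0]
    - [0,0,5,0,0,0]
    - [0,0,7,0,0,0]
    - [0,0,7,0,0,0]

```text
t: 33.67
eef_pos: [0.5547, 0.049, 0.1847]
eef_rot: [-0.017, 1.0, 0.0, -0.002]
contact_force: [-2.5, -1.3, 10.9]
gripper_width: 0.001
grasp_force: 5.4
```

Request:
move_arm:
  targets:
    - [0,0,2,0,0,0]
    - [0,0,4,0,0,0]
    - [0,0,4,0,0,0]

```text
t: 34.05
eef_pos: [0.5549, 0.049, 0.1844]
eef_rot: [-0.017, 1.0, 0.0, -0.0]
contact_force: [-9.6, -0.8, 29.1]
gripper_width: 0.002
grasp_force: 14.4
```

It stops hard at 29 N, with the bar top at z=0.1845 m (joint 0 predicts 0.185). Retreat and hand in.

Request:
move_arm:
  targets:
    - [0,0,-8,0,0,0]
    - [0,0,-40,0,0,0]
    - [0,0,-100,0,0,0]
    - [0,0,-150,0,0,0]
    - [0,0,-150,0,0,0]
    - [0,0,-150,0,0,0]

```text
t: 34.8
eef_pos: [0.5549, 0.0489, 0.3275]
eef_rot: [-0.017, 1.0, -0.0, -0.004]
contact_force: [0.1, 0.1, -0.6]
gripper_width: -0.001
grasp_force: 0.0
```

```bash
python3 - <<'E'
from h import *
s=observe();print(s["eef_pos"],s["contact_force"],job_done())
E
```

```text
the job is handed in; nothing more can be done
[0.55486744 0.04889332 0.32750609] [ 0.13293736  0.14226389 -0.59038627] None
```

The jar and the tip box are both home in their nests, the shutter is pressed down to its stop, and the job was handed in at about 35 s of the 72 s allowed; the hand-in returned no verdict.

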